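# Transfer a pellet-press kit to the other rack in reverse order

## Task

The four pieces of the pellet-press kit stand in a row in one rack, but the colleague who presses next works along the row from the other end. Move all four into the empty rack in reverse order, one to a cup, so that what stands leftmost now ends up rightmost, and so on. Set every piece down upright on the floor of its cup without tipping any over, and let go.

Things in the scene. Friction and masses are not known exactly. Their poses are not given: they have to be found in the camera images.
- source_rack: The rack that is full at the start: an aluminium plate 70 mm (x) by 250 mm (y), 4 mm thick, fixed to the surface, carrying four grey square cups in a row. Origin: centre of the plate's underside, on the work surface. Its y axis runs along the row towards the robot's left (the rack is turned by up to about 9 degrees), x away from the robot, z up. Its four cups are centred at y = -90, -30, +30, +90 mm, x = 0, in its frame. It may be the nearer or the farther of the two racks.
- empty_rack: The rack that is empty at the start, of the same make: plate 70 x 250 x 4 mm, fixed, four grey square cups in a row centred at y = -90, -30, +30, +90 mm, x = 0 in its frame. Origin: centre of the plate's underside on the work surface; y along the row towards the robot's left, x away from the robot, z up. Each cup is 50 x 50 mm inside, its inner floor 7 mm and its rim 18 mm above the origin.
- vial: Sample vial, plain cylinder of clear glass 28 mm across and 48 mm high with a narrower black screw cap (22 mm across) on top, 58 mm tall in all, about 30 g. Origin: centre of its underside, z up along its axis. Can be gripped across the glass 25 to 40 mm above its underside.
- dropper: Brown dropper bottle, 33 mm across up to 60 mm height, then a collar and a slim black rubber bulb; the tallest of the four, 102 mm, about 70 g. Origin: centre of its underside, z up along its axis. Can be gripped across the body 30 to 55 mm above its underside.
- pestle: Agate pestle, pale pinkish stone club with a waist and two rounded ends, standing on its foot: 27 mm across, 72 mm tall, about 60 g. Origin: centre of its underside, z up along its axis. Can be gripped 30 to 55 mm above its underside.
- plunger: Steel die plunger, standing on its round head (26 mm across) with a 13 mm pin pointing up; the shortest of the four, 48 mm, about 90 g. Origin: centre of its underside, z up along its axis. Gripped by the pin, about 36 mm above its underside (it closes there on some 13 to 18 mm).
- cup_vial: The cup of the full rack in which the sample vial stands at the start (all eight cups are alike; it is known by what stands in it). Grey square cup, 56 mm outside, 50 mm inside, 14 mm high, fixed on the plate. Origin: centre of its underside, 4 mm above the work surface; inner floor 3 mm and rim 14 mm above the origin. It marks the sample vial's place in the starting order.
- cup_dropper: The cup of the full rack in which the dropper bottle stands at the start (all eight cups are alike; it is known by what stands in it). Grey square cup, 56 mm outside, 50 mm inside, 14 mm high, fixed on the plate. Origin: centre of its underside, 4 mm above the work surface; inner floor 3 mm and rim 14 mm above the origin. It marks the dropper bottle's place in the starting order.
- cup_pestle: The cup of the full rack in which the pestle stands at the start (all eight cups are alike; it is known by what stands in it). Grey square cup, 56 mm outside, 50 mm inside, 14 mm high, fixed on the plate. Origin: centre of its underside, 4 mm above the work surface; inner floor 3 mm and rim 14 mm above the origin. It marks the pestle's place in the starting order.
- cup_plunger: The cup of the full rack in which the die plunger stands at the start (all eight cups are alike; it is known by what stands in it). Grey square cup, 56 mm outside, 50 mm inside, 14 mm high, fixed on the plate. Origin: centre of its underside, 4 mm above the work surface; inner floor 3 mm and rim 14 mm above the origin. It marks the die plunger's place in the starting order.

How it is judged (in metres and radians):
At the end, for the whole second after the job is handed in: All four stand in the formerly empty rack, each in the cup that mirrors its starting cup (start at y in the full rack, end at -y in the other): within 14 mm of the cup centre in x and y, base within 5 mm of the cup floor, upright within 0.12 rad, at rest and released (((y of cup_vial in the frame of source_rack between -0.1 and -0.08 m and y of vial in the frame of empty_rack between 0.076 and 0.104 m) or (y of cup_vial in the frame of source_rack between -0.04 and -0.02 m and y of vial in the frame of empty_rack between 0.016 and 0.044 m) or (y of cup_vial in the frame of source_rack between 0.02 and 0.04 m and y of vial in the frame of empty_rack between -0.044 and -0.016 m) or (y of cup_vial in the frame of source_rack between 0.08 and 0.1 m and y of vial in the frame of empty_rack between -0.104 and -0.076 m)) and x of vial in the frame of empty_rack between -0.014 and 0.014 m and z of vial in the frame of empty_rack between 0.002 and 0.012 m and angle between each of vial, dropper, pestle, plunger's own z axis and vertical below 0.12 rad and linear speed of each of vial, dropper, pestle, plunger below 0.02 m/s and contact force between each of vial, dropper, pestle, plunger and the fingers below 0.1 N and ((y of cup_dropper in the frame of source_rack between -0.1 and -0.08 m and y of dropper in the frame of empty_rack between 0.076 and 0.104 m) or (y of cup_dropper in the frame of source_rack between -0.04 and -0.02 m and y of dropper in the frame of empty_rack between 0.016 and 0.044 m) or (y of cup_dropper in the frame of source_rack between 0.02 and 0.04 m and y of dropper in the frame of empty_rack between -0.044 and -0.016 m) or (y of cup_dropper in the frame of source_rack between 0.08 and 0.1 m and y of dropper in the frame of empty_rack between -0.104 and -0.076 m)) and x of dropper in the frame of empty_rack between -0.014 and 0.014 m and z of dropper in the frame of empty_rack between 0.002 and 0.012 m and ((y of cup_pestle in the frame of source_rack between -0.1 and -0.08 m and y of pestle in the frame of empty_rack between 0.076 and 0.104 m) or (y of cup_pestle in the frame of source_rack between -0.04 and -0.02 m and y of pestle in the frame of empty_rack between 0.016 and 0.044 m) or (y of cup_pestle in the frame of source_rack between 0.02 and 0.04 m and y of pestle in the frame of empty_rack between -0.044 and -0.016 m) or (y of cup_pestle in the frame of source_rack between 0.08 and 0.1 m and y of pestle in the frame of empty_rack between -0.104 and -0.076 m)) and x of pestle in the frame of empty_rack between -0.014 and 0.014 m and z of pestle in the frame of empty_rack between 0.002 and 0.012 m and ((y of cup_plunger in the frame of source_rack between -0.1 and -0.08 m and y of plunger in the frame of empty_rack between 0.076 and 0.104 m) or (y of cup_plunger in the frame of source_rack between -0.04 and -0.02 m and y of plunger in the frame of empty_rack between 0.016 and 0.044 m) or (y of cup_plunger in the frame of source_rack between 0.02 and 0.04 m and y of plunger in the frame of empty_rack between -0.044 and -0.016 m) or (y of cup_plunger in the frame of source_rack between 0.08 and 0.1 m and y of plunger in the frame of empty_rack between -0.104 and -0.076 m)) and x of plunger in the frame of empty_rack between -0.014 and 0.014 m and z of plunger in the frame of empty_rack between 0.002 and 0.012 m); the robot touches nothing.
It fails at once if the sample vial is tipped over (angle between vial's own z axis and vertical above 0.8 rad).
It fails at once if the dropper bottle is tipped over (angle between dropper's own z axis and vertical above 0.8 rad).
It fails at once if the pestle is tipped over (angle between pestle's own z axis and vertical above 0.8 rad).
It fails at once if the die plunger is tipped over (angle between plunger's own z axis and vertical above 0.8 rad).
It also fails if it takes over 102 s, if anything falls off the work surface, if the arm or the gripper's body presses on something with over 40 N, if the wrist force passes 120 N, or if a joint passes its speed limit or range.

## Robot

A 7-joint arm with a two-finger parallel gripper is mounted at the origin on a cart in front of the work surface, level with it; the furniture and walls round the work are solid. World frame = base frame: x ahead of the robot, y to its left, z up, the work surface at z = 0. Lengths are in mm, angles in rad, forces in N, time in s.
With the tool pointing down it reaches from about 350 to 900 mm from the base axis. Payload 7.2 kg.
Tool frame: the origin (TCP) lies midway between the tips of the shut fingers; the grasp point (between the pads) lies 19 mm behind it; z points along the fingers, y is the line along which they close (so a half turn about z gives the same grasp; the last joint's range is limited). The gripper opens to 88 mm and grips with 3 to 60 N. Pads are 20 mm wide; open, the fingers measure 115 mm over their backs; the gripper's body (75 mm by 178 mm) begins 61 mm behind the grasp point.
Start: joints at [-1.251, 0.411, -0.013, 1.596, 0.006, 1.134, -0.082], TCP at [236.355, 578.589, 222.653] pointing down, gripper open.
Joint ranges: [-2.95, 2.95], [-0.29, 1.99], [-1.47, 1.44], [0.14, 2.54], [-1.03, 4.17], [0.13, 1.85], [-2.86, 2.86]. Speed limits (rad/s): [2.39, 2.39, 3.01, 3.01, 3.14, 3.14, 3.14].

## Interface

Orientations are given as a unit quaternion [x, y, z, w].
In Python, from plant import manip, jaws, kinematics, snapshot gives the robot as it stands. Calls block until the motion is done:
- manip.movep(position, orientation): joint-space move of the TCP to a pose.
- manip.servo_line(position, rotation=None, vel=150): straight line of the TCP; rotation=None keeps the orientation; vel is the mean speed in mm/s.
- manip.set_joints(angles): joint-space move.
- jaws.open_gripper() and jaws.gripper_close(newtons=None): open the fingers fully, or close them until they stop; newtons is the grip in N (None keeps the last).
- manip.wait(seconds).
- kinematics.inverse_kinematics(position, orientation): joint angles nearest the present ones, or None.
- manip.state(): the state.
- snapshot(name): name is "side" or "top"; returns a dict with "frame" (420x560x3 uint8, red, green, blue), "fx", "fy", "cx", "cy" (pixels), "R" (3x3) and "t" (3): a world point X has camera coordinates R X + t. Camera axes: x right, y down, z forward; pixel columns grow to the right and rows downward; lengths in mm; the calibration is good to about 2 mm. A picture is of the moment at which its call begins. There is no depth.
A pose or a line that the arm cannot do raises manip.MotionError and nothing moves.
- manip.hand_in(): hands the job in; it is judged then, once.
The state is a dict: "t": time; "joint_positions": joint angles; "dq": joint speeds; "joint_efforts": joint torques, N m; "ee_pos": TCP position; "tool_rot": TCP orientation; "wrist_force": force on the tool from outside, world axes, zero at the start; "torque": the same for the moment, N m; "width": finger opening in mm; "grip_force": force on a finger pad.
Only numpy, scipy, OpenCV 4.12 (cv2) and the standard library are available. Lean on these libraries where they do the work, as an engineer would, in place of code of your own. Each camera call takes 0.05 s, during which the arm holds its last target. There are 200 camera calls.

## Working session

There is one attempt and no reset: what is moved stays moved. The work goes in short steps, each a Python script; the robot and the scene stay as the last script left them, time stands still between calls to the robot, and variables do not carry over. Pictures are saved under pics/ and viewed, at most 14 in all, crops included, and the job is handed in when it is done.

```bash
mkdir -p pics; python3 - <<'E'
from plant import manip, snapshot
import cv2
for n in ("side","top"):
    s=snapshot(n); cv2.imwrite(f"pics/{n}0.png",s["frame"][:,:,::-1]); print(n,s["fx"],s["cx"],s["cy"],s["R"],s["t"])
print(manip.state())
E
```

```text
side 525.1763816094738 277.15492023239165 207.70899054113906 [[ 0.9000933  -0.43549426 -0.0132966 ]
 [-0.23227825 -0.45381345 -0.86029074]
 [ 0.3686175   0.77743045 -0.50963029]] [-523.16326584  150.53256845  729.36249067]
top 401.3264409334358 280.60796629097865 209.49965023829736 [[ 0.00631291 -0.99993273  0.00973016]
 [-0.98865304 -0.00770151 -0.15001951]
 [ 0.15008435 -0.00867269 -0.98863516]] [-82.22214464 520.41701052 805.77634865]
{'t': 0.1, 'joint_positions': array([-1.25121767,  0.41179463, -0.01271778,  1.59693361,  0.00559477,
        1.1343202 , -0.08219731]), 'dq': array([ 0.00160885, -0.00188265,  0.00020875, -0.00164275, -0.00124622,
       -0.00074686, -0.00042996]), 'joint_efforts': array([ 1.87920610e-03, -5.89098752e+01,  6.43306989e-01, -2.91711366e+01,
       -5.37810428e-02,  1.45059565e-02,  1.20130953e-04]), 'ee_pos': array([236.19347598, 578.16518967, 221.91984829]), 'tool_rot': array([ 1.92662109e-01,  9.81264902e-01, -7.04305494e-04, -9.07374281e-05]), 'wrist_force': array([ 0.01356474,  0.64011373, -0.29028398]), 'torque': array([-0.0172478 ,  0.00041158, -0.01170443]), 'grip_force': 0.0, 'width': 87.76045589358567}
```

View pics/top0.png

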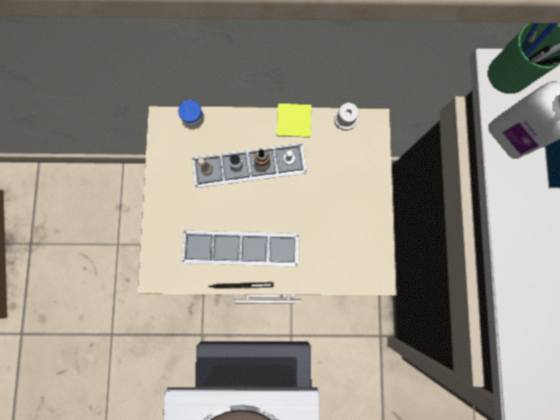

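View pics/side0.png

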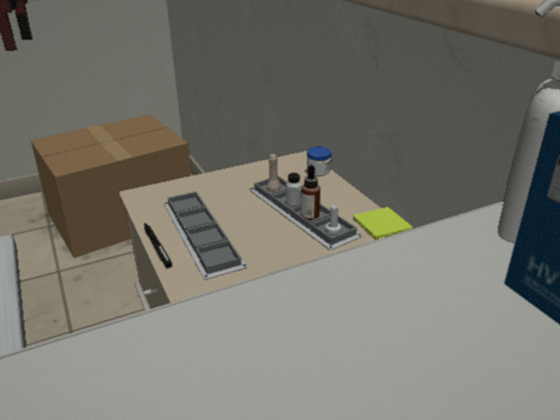

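The top view shows the full rack far away (cols 193–305, row ~165) and the empty one near (183–298, row ~248). From left (+y) to right the pieces are pestle (205,165), vial (235,160), dropper (262,158) and plunger (290,157). The side view agrees. Next I'll measure the racks and the piece tops.

```bash
cat > h.py <<'E'
import numpy as np, cv2
from plant import manip, jaws, kinematics, snapshot
def ray(s,uv,z):
    d=s["R"].T@np.array([(uv[0]-s["cx"])/s["fx"],(uv[1]-s["cy"])/s["fy"],1]); c=-s["R"].T@s["t"]
    return c+d*(z-c[2])/d[2]
def proj(s,X):
    p=s["R"]@np.asarray(X,float)+s["t"]; return np.array([s["fx"]*p[0]/p[2]+s["cx"],s["fy"]*p[1]/p[2]+s["cy"]])
def racks(s,lo=60):
    """plates = low-saturation blobs on the tan table, outline at z=4; returns [(centre,yaw,dims)] near first"""
    hsv=cv2.cvtColor(s["frame"],cv2.COLOR_RGB2HSV); m=(hsv[...,1]<lo).astype(np.uint8)*255
    m[:130]=0;m[280:]=0;m[:,:155]=0;m[:,380:]=0
    m=cv2.morphologyEx(m,cv2.MORPH_OPEN,np.ones((3,3)))
    out=[]
    for c in cv2.findContours(m,cv2.RETR_EXTERNAL,cv2.CHAIN_APPROX_NONE)[0]:
        if cv2.contourArea(c)<1500: continue
        P=np.array([ray(s,p[0],4)[:2] for p in cv2.convexHull(c)],np.float32)
        (cx,cy),(w,h),a=cv2.minAreaRect(P)
        yaw=(np.deg2rad(a)+np.pi/4)%(np.pi/2)-np.pi/4
        out.append((np.array([cx,cy]),yaw,sorted((w,h))))
    return sorted(out,key=lambda r:r[0][0]),m
E
python3 - <<'E'
from h import *
s=snapshot("top"); d=snapshot("side")
R,m=racks(s)
f=s["frame"][:,:,::-1].copy(); g=d["frame"][:,:,::-1].copy()
for c,y,dim in R:
    print(c.round(1),round(y,3),np.round(dim,1))
    for k in (-90,-30,30,90):
        X=[*(c+k*np.array([-np.sin(y),np.cos(y)])),7]
        print(k,np.round(X,1),proj(s,X).round(1))
        for im,cam in((f,s),(g,d)):
            cv2.circle(im,tuple(int(round(v)) for v in proj(cam,X)),1,(0,0,255),-1)
a=cv2.resize(f[135:275,170:320],None,fx=4.5,fy=4.2,interpolation=cv2.INTER_CUBIC)
cv2.imwrite("pics/t1.png",a)
cv2.imwrite("pics/s1.png",cv2.resize(g[140:280,160:370],None,fx=3.8,fy=3.8,interpolation=cv2.INTER_CUBIC))
E
```

```text
[541.5 -49.3] 0.01 [333.3 506.9]
-90 [ 542.4 -139.3    7. ] [308.2 202.3]
-30 [541.8 -79.3   7. ] [280.8 202.3]
30 [541.2 -19.3   7. ] [253.5 202.4]
90 [540.7  40.7   7. ] [226.1 202.4]
```

View pics/t1.png

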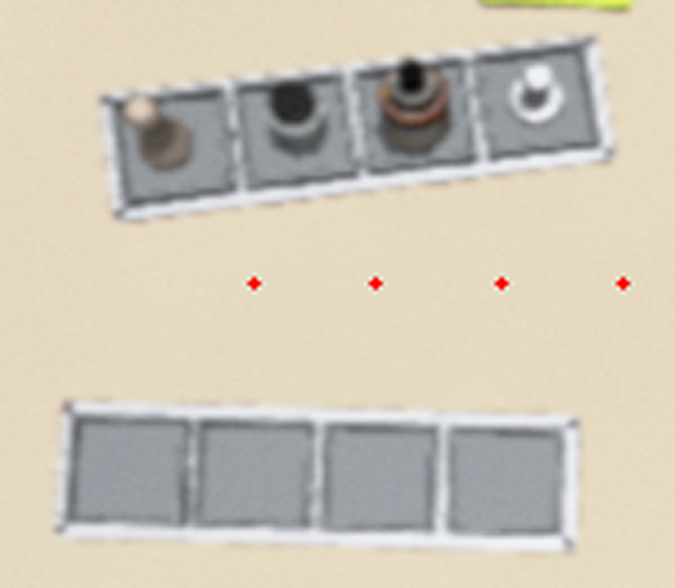

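View pics/s1.png

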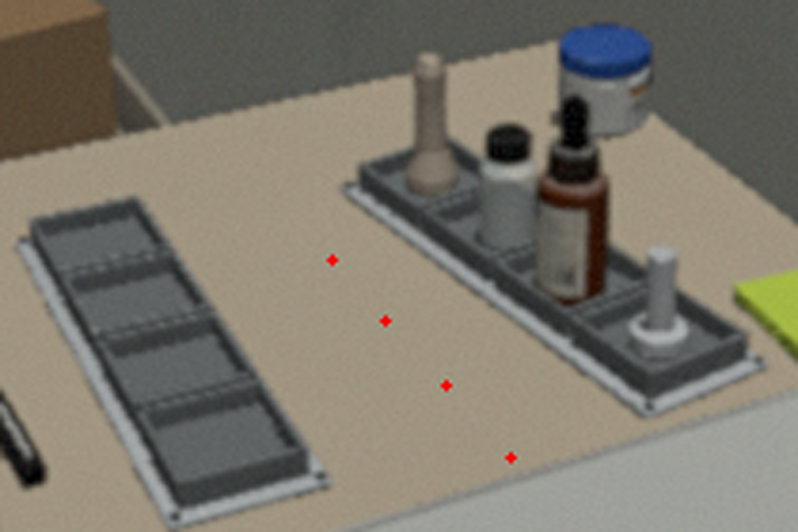

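The cup dots are wrong: the table fell inside my mask, giving a 333x507 blob, so I need a tighter saturation limit. In the crop the tops sit at pestle (138,108), vial cap (293,102), dropper bulb (411,73) and plunger pin (538,76). In the side crop they are at (430,60), (509,133), (575,103) and (662,253).

```bash
python3 - <<'E'
from h import *
s=snapshot("top"); d=snapshot("side")
hsv=cv2.cvtColor(s["frame"],cv2.COLOR_RGB2HSV); print("table sat",np.median(hsv[200:220,200:300,1]),"cup sat",np.median(hsv[240:255,190:205,1]))
for lo in (18,22,26): 
    R,m=racks(s,lo)
    for c,y,dim in R: print(lo,c.round(1),round(y,3),np.round(dim,1))
top=dict(pestle=(138,108,72),vial=(293,102,58),dropper=(411,73,102),plunger=(538,76,48))
side=dict(pestle=(430,60),vial=(509,133),dropper=(575,103),plunger=(662,253))
R,m=racks(s,22); c,y,_=R[-1]
for n,(u,v,h) in top.items():
    uv=(170+(u+.5)/4.5-.5,135+(v+.5)/4.2-.5); X=ray(s,uv,7+h); q=side[n]; r=(160+q[0]/3.8-.37,140+q[1]/3.8-.37)
    Y=ray(d,r,7+h); L=X[:2]-c
    print(n,X.round(1),Y.round(1),"rack frame",(np.cos(y)*L[0]+np.sin(y)*L[1]).round(1),(-np.sin(y)*L[0]+np.cos(y)*L[1]).round(1))
E
```

```text
table sat 40.0 cup sat 14.0
18 [441.6   7.6] -0.02 [ 70.3 250.5]
18 [626.5  -7.5] 0.145 [ 70.2 249.8]
22 [441.7   7.6] -0.025 [ 72.3 250.7]
22 [626.7  -7.9] 0.149 [ 71.4 251.1]
26 [441.7   7.9] -0.025 [ 72.6 251.3]
26 [627.1  -7.6] 0.144 [ 72.3 251.6]
pestle [615.2  86.4  79. ] [613.5  82.9  79. ] rack frame 2.7 95.0
vial [622.8  17.8  65. ] [624.4  19.6  65. ] rack frame -0.0 26.0
dropper [624.9 -38.4 109. ] [623.4 -44.6 109. ] rack frame -6.3 -29.9
plunger [640.2 -95.7  55. ] [639.8 -94.6  55. ] rack frame 0.3 -88.9
```

Both plates come out at 70 x 250, and the pieces land within a few mm of their cups, so the measurements hold. I'll check reach, then move the pestle first, gripping across the row.

```bash
cat >> h.py <<'E'
SRC=(np.array([626.7,-7.7]),0.146); DST=(np.array([441.7,7.7]),-0.023)
PIECE=dict(pestle=((614.5,84.8),45,-90),vial=((623.6,18.6),34,-30),dropper=((624.2,-41),46,30),plunger=((640,-95.2),36,90))
def quat(yaw,flip): # tool down, closing line along yaw
    p=(yaw+np.pi/2)/2+(np.pi/2 if flip else 0); return np.array([np.cos(p),np.sin(p),0,0])
def cup(r,k): c,y=r; return c+k*np.array([-np.sin(y),np.cos(y)])
UP=190; FLIP=False
def pick(n,N=25):
    (x,y),g,_=PIECE[n]; q=quat(SRC[1],FLIP)
    manip.movep([x,y,UP],q); jaws.open_gripper()
    manip.servo_line([x,y,7+g-19],vel=150); jaws.gripper_close(N)
    st=manip.state(); print(n,"width",round(st["width"],1),"grip",round(st["grip_force"],1))
    manip.servo_line([x,y,UP],vel=150); st=manip.state()
    print("lifted",round(st["width"],1),round(st["grip_force"],1),st["wrist_force"].round(2),"t",round(st["t"],1))
def place(n,dx=0,dy=0,dz=0):
    g,k=PIECE[n][1:]; x,y=cup(DST,k)+[dx,dy]; q=quat(DST[1],FLIP)
    manip.movep([x,y,UP],q); manip.servo_line([x,y,7+g-19+20+dz],vel=150); manip.servo_line([x,y,7+g-19+1+dz],vel=40)
    print("down",manip.state()["ee_pos"].round(1),manip.state()["wrist_force"].round(2))
    jaws.open_gripper(); manip.wait(.2); manip.servo_line([x,y,UP],vel=150); print("t",round(manip.state()["t"],1))
E
python3 - <<'E'
import h; from h import *
for fl in (False,True):
    for n,(p,g,k) in PIECE.items():
        for z in (UP,g-12):
            a=kinematics.inverse_kinematics([*p,z],quat(SRC[1],fl)); b=kinematics.inverse_kinematics([*cup(DST,k),z],quat(DST[1],fl))
            print(fl,n,z,*[None if j is None else j.round(2) for j in (a,b)])
E
```

```text
False pestle 190 [-0.61  0.47  0.56  1.68 -0.28  1.08  0.18] [-0.64  0.16  0.81  2.09 -0.14  0.95  0.23]
False pestle 33 [-0.56  0.66  0.5   1.8  -0.43  0.79  0.3 ] [-0.52  0.5   0.76  2.23 -0.6   0.63  0.66]
False vial 190 [-0.55  0.49  0.63  1.67 -0.32  1.09  0.32] [-0.66  0.14  0.67  2.09 -0.1   0.94  0.04]
False vial 22 [-0.46  0.69  0.51  1.79 -0.45  0.78  0.42] [-0.45  0.45  0.48  2.23 -0.4   0.54  0.32]
False dropper 190 [-0.49  0.51  0.68  1.67 -0.35  1.09  0.45] [-0.71  0.14  0.57  2.08 -0.09  0.95 -0.11]
False dropper 34 [-0.36  0.67  0.5   1.78 -0.43  0.8   0.5 ] [-0.54  0.42  0.43  2.22 -0.32  0.56  0.1 ]
False plunger 190 [-0.39  0.55  0.69  1.61 -0.38  1.12  0.54] [-0.77  0.16  0.5   2.06 -0.09  0.95 -0.24]
False plunger 24 [-0.26  0.71  0.49  1.73 -0.44  0.81  0.58] [-0.63  0.44  0.38  2.2  -0.31  0.55 -0.04]
True pestle 190 [-0.98  0.75  1.25  1.7  -0.75  1.26 -2.55] [-0.98  0.31  1.3   2.1  -0.36  0.99 -2.66]
True pestle 33 [-0.87  0.88  1.03  1.81 -0.9   1.   -2.45] [-0.7   0.63  1.04  2.23 -0.85  0.75 -2.23]
True vial 190 [-0.86  0.76  1.25  1.69 -0.75  1.27 -2.44] [-1.13  0.29  1.3   2.11 -0.33  0.98 -2.82]
True vial 22 [-0.76  0.91  1.03  1.81 -0.93  1.   -2.33] [-0.83  0.66  1.04  2.25 -0.9   0.74 -2.32]
True dropper 190 [-0.77  0.76  1.25  1.68 -0.76  1.27 -2.35] [ 0.82  0.36 -1.22  2.    0.4   1.04  2.54]
True dropper 34 [-0.66  0.89  1.03  1.8  -0.9   1.01 -2.25] [ 0.74  0.77 -1.24  2.14  0.94  0.95  2.06]
True plunger 190 [-0.65  0.8   1.25  1.63 -0.78  1.3  -2.26] [-0.37  0.15  0.05  2.04 -0.01  0.95  2.81]
True plunger 24 [-0.56  0.93  1.03  1.75 -0.93  1.03 -2.17] [-0.2   0.43 -0.16  2.17  0.12  0.55  2.68]
```

FLIP=False is reachable everywhere and well within the joint ranges.

```bash
python3 - <<'E'
from h import *
pick("pestle")
s=snapshot("top"); d=snapshot("side"); cv2.imwrite("pics/c2.png",np.hstack([s["frame"][100:300,130:400],d["frame"][80:280,120:390]])[:,:,::-1])
E
```

```text
pestle width 21.5 grip 24.9
lifted 21.5 24.9 [-0.6  -0.47 -0.35] t 6.2
```

View pics/c2.png

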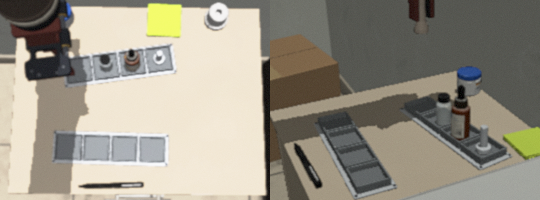

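The pestle hangs upright in the fingers (side half, (421,22)) and the other three are undisturbed. I'll place it and check.

```bash
python3 - <<'E'
from h import *
place("pestle"); pick("vial")
s=snapshot("top"); d=snapshot("side"); cv2.imwrite("pics/c3.png",cv2.resize(np.hstack([s["frame"][120:280,160:330],d["frame"][110:270,130:330]]),None,fx=2.1,fy=2.1)[:,:,::-1])
E
```

```text
down [439.5 -82.4  33.9] [-0.07  0.14 -0.31]
t 11.4
vial width 26.4 grip 25.0
lifted 26.5 25.0 [-0.05 -0.04 -0.57] t 16.0
```

View pics/c3.png

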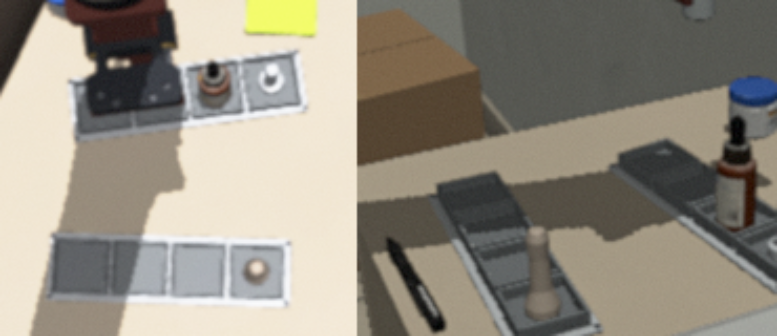

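The pestle stands upright in the middle of the rightmost cup (256,268), and the vial is gripped and lifted. Next: place the vial, then pick the dropper.

```bash
python3 - <<'E'
from h import *
place("vial"); pick("dropper")
s=snapshot("top"); d=snapshot("side"); cv2.imwrite("pics/c4.png",cv2.resize(np.hstack([s["frame"][120:280,160:330],d["frame"][70:230,170:370]]),None,fx=2.1,fy=2.1)[:,:,::-1])
E
```

```text
down [440.9 -22.4  22.9] [ 0.06 -0.62  0.58]
t 21.1
dropper width 32.1 grip 25.0
lifted 32.0 25.0 [-0.86 -0.04 -1.1 ] t 25.4
```

View pics/c4.png

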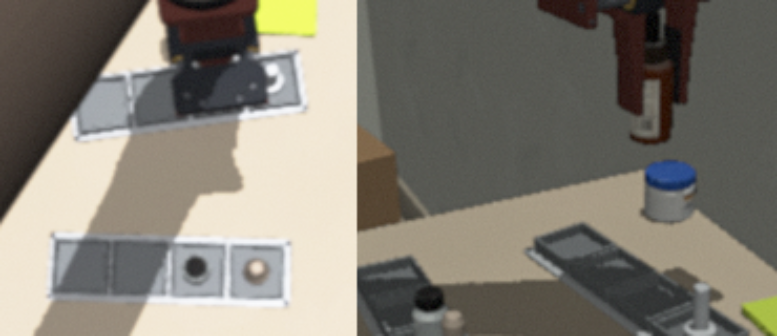

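The vial stands in its cup (195,270), and the dropper is held upright with its neighbours untouched.

```bash
python3 - <<'E'
from h import *
place("dropper"); pick("plunger")
s=snapshot("top"); d=snapshot("side"); cv2.imwrite("pics/c5.png",cv2.resize(np.hstack([s["frame"][120:280,160:330],d["frame"][90:250,180:380]]),None,fx=2.1,fy=2.1)[:,:,::-1])
E
```

```text
down [442.3  37.6  34.9] [ 0.2   0.06 -0.72]
t 30.4
plunger width 21.0 grip 24.6
lifted 20.5 24.6 [-0.17  0.79 -0.72] t 35.1
```

View pics/c5.png

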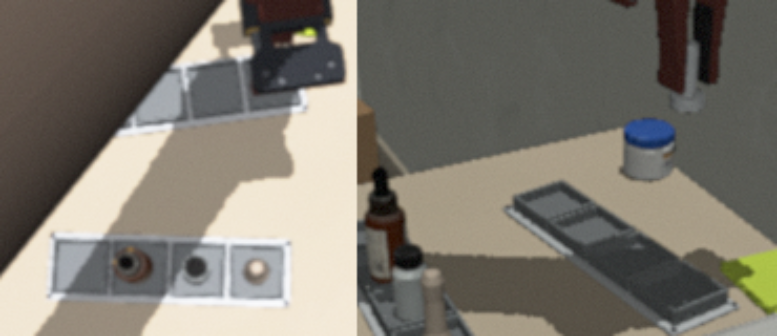

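Dropper, vial and pestle stand in their cups. The plunger is held at (687,95), but the grip width of 21 mm exceeds the expected 13–18 mm, so it may be tilted. I'll zoom in.

```bash
python3 - <<'E'
from h import *
manip.servo_line([585,-30,190],vel=150)
d=snapshot("side"); p=proj(d,[585,-30,175]).astype(int); print(p)
cv2.imwrite("pics/c6.png",cv2.resize(d["frame"][max(p[1]-50,0):p[1]+50,p[0]-60:p[0]+60],None,fx=6,fy=6,interpolation=cv2.INTER_CUBIC)[:,:,::-1])
st=manip.state(); print(st["width"],st["grip_force"],st["tool_rot"].round(4))
E
```

```text
[286 130]
20.11132632231416 24.562065776608932 [ 6.539e-01  7.566e-01 -1.000e-04  5.000e-04]
```

View pics/c6.png

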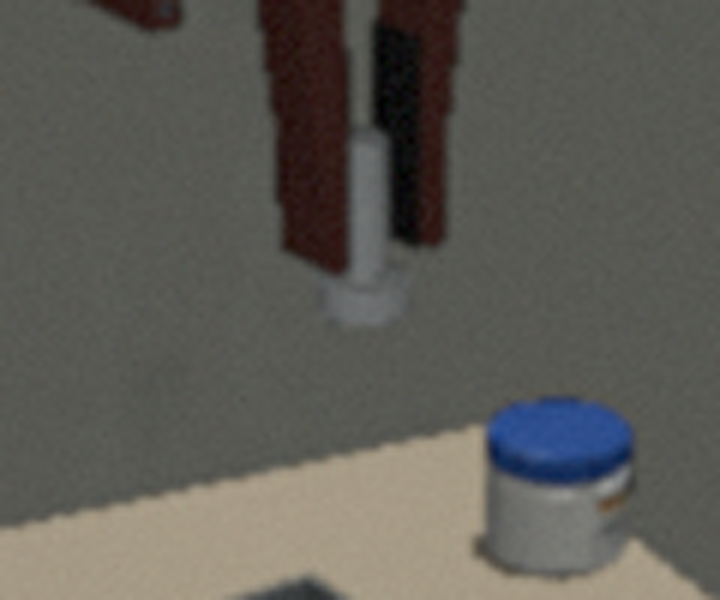

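The plunger looks vertical, with its pin between the pads from (368,140) to (367,285). The width is slowly shrinking, though. I'll compare its position with the expected one and watch the drift.

```bash
python3 - <<'E'
from h import *
d=snapshot("side"); e=manip.state()["ee_pos"]; print(e.round(1), manip.state()["width"])
for nm,z in (("top",e[2]+31),("grasp",e[2]+19),("headtop-ish",e[2]-10),("base",e[2]-17)):
    p=proj(d,[e[0],e[1],z]); print(nm,((p-[226,80])*6).round(0), "d/dy",(6*(proj(d,[e[0],e[1]+5,z])-p)).round(0),"d/dx",(6*(proj(d,[e[0]+5,e[1],z])-p)).round(0))
manip.wait(1); st=manip.state(); print(st["width"],st["grip_force"],st["t"])
cv2.imwrite("pics/c7.png",cv2.resize(snapshot("side")["frame"][80:180,226:346],None,fx=6,fy=6,interpolation=cv2.INTER_CUBIC)[:,:,::-1])
E
```

```text
[585.5 -31.1 190.2] 20.582454500038036
top [363. 136.] d/dy [-9. -6.] d/dx [17. -3.]
grasp [363. 181.] d/dy [-9. -6.] d/dx [17. -3.]
headtop-ish [364. 286.] d/dy [-9. -6.] d/dx [17. -3.]
base [364. 311.] d/dy [-8. -6.] d/dx [17. -3.]
20.471837349742763 24.561924054357718 37.0083
```

View pics/c7.png

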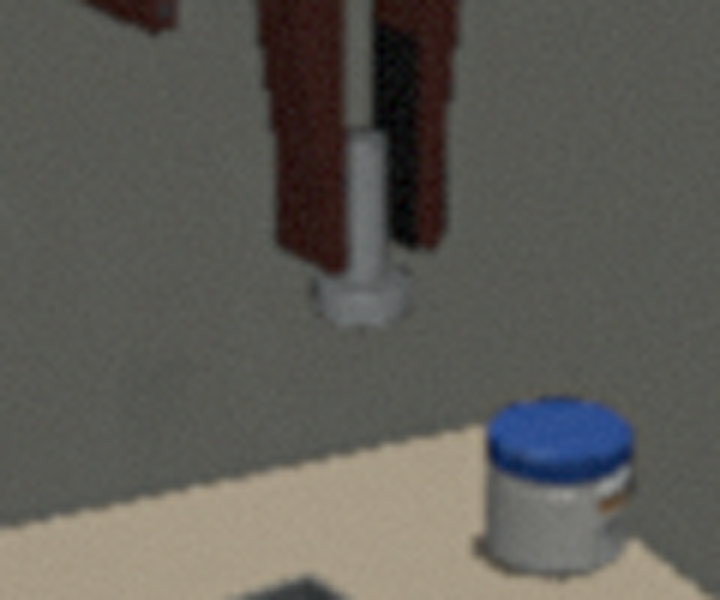

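The pin sits within 2 mm of where it should be, it is upright and the width is stable (just sensor scatter). Placing it.

```bash
python3 - <<'E'
from h import *
place("plunger"); manip.servo_line([600,150,260],vel=200); manip.wait(.5); manip.movep([350,420,260],quat(.4,False))
s=snapshot("top"); d=snapshot("side")
cv2.imwrite("pics/c8.png",cv2.resize(np.hstack([s["frame"][215:275,175:310],d["frame"][140:275,150:250][:60]]) if 0 else s["frame"][215:275,175:310],None,fx=5.5,fy=5.5,interpolation=cv2.INTER_CUBIC)[:,:,::-1])
cv2.imwrite("pics/c9.png",cv2.resize(d["frame"][150:280,150:260],None,fx=4.5,fy=4.5,interpolation=cv2.INTER_CUBIC)[:,:,::-1])
for n,h in (("plunger",48),("dropper",102),("vial",58),("pestle",72)):
    c=cup(DST,PIECE[n][2]); X=[*c,7+h]; print(n,"expected top px in c8",((proj(s,X)-[175,215]+.5)*5.5).round(0),"c9",((proj(d,X)-[150,150]+.5)*4.5).round(0))
print(manip.state()["t"])
E
```

```text
down [443.7  97.5  24.9] [ 0.17 -1.04 -0.81]
t 42.2
plunger expected top px in c8 [107. 169.] c9 [155. 151.]
dropper expected top px in c8 [248. 164.] c9 [185.  90.]
vial expected top px in c8 [429. 177.] c9 [245. 268.]
pestle expected top px in c8 [594. 180.] c9 [296. 315.]
45.1917
```

View pics/c8.png

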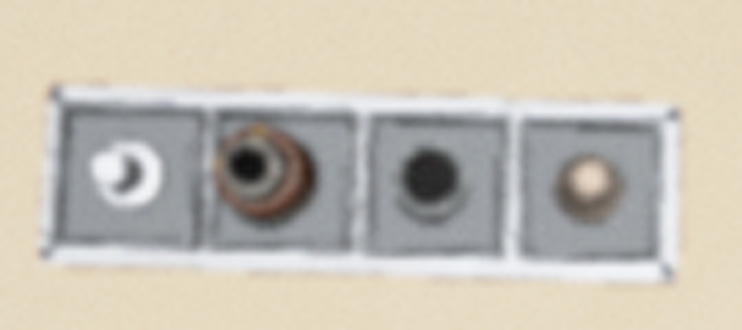

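View pics/c9.png

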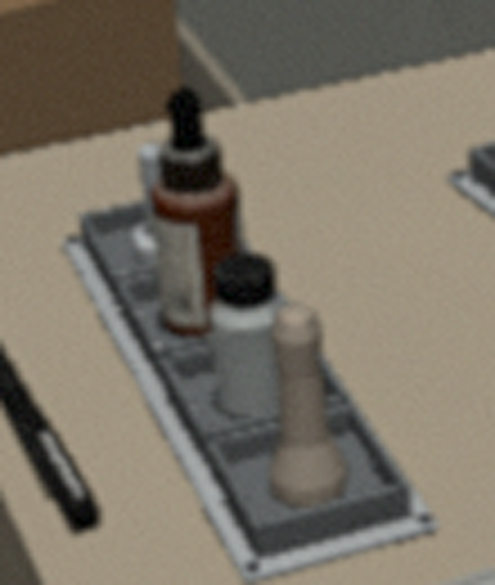

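All four stand upright, and their tops are within about 2 mm of the expected pixels: plunger (106,168), dropper (246,165), vial (430,177), pestle (593,180). The arm is clear, so I'm handing in.

```bash
python3 -c "
from plant import manip; print(manip.hand_in())"
```

```text
the job is handed in; nothing more can be done
None
```

The job is handed in at about 45 s: from left to right, the plunger, dropper, vial and pestle now stand upright and released in the formerly empty rack, in reverse order; the hand-in returned no verdict.

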